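# Spin-check three rotor bearings and swap the binding one

### The job

Check the three rotor units standing on the grey mat: working along the mat from the robot's left to its right, spin each rotor by hand at least a quarter turn and see whether it runs on freely or binds; one of them binds. Only then stand the binding unit upright in the red repair tray, and put the spare unit from the worktop upright on the mat station it left empty. Leave the two good units on their stations, and do not disturb the things standing round.

Things in the scene. Friction and masses are not known exactly. Their poses are not given: they have to be found in the camera images.
- unit_a_knob (a point): Centre of the black knob (26 mm across, 72 to 100 mm above the underside; grip here to carry) on the axis of unit_a, one of three alike units on the mat. Loose; round white base 84 mm across, 40 mm high, 0.4 to 0.8 kg in all. This point is 86 mm above the underside; axes fixed to the base, z up. The knob is one with the rotor: disc 104 mm across, top at 48 mm, three upright fins on it, tops at 70 mm.
- unit_b_knob (a point): Centre of the black knob (26 mm across, 72 to 100 mm above the underside; grip here to carry) on the axis of unit_b, one of three alike units on the mat. Loose; round white base 84 mm across, 40 mm high, 0.4 to 0.8 kg in all. This point is 86 mm above the underside; axes fixed to the base, z up. The knob is one with the rotor: disc 104 mm across, top at 48 mm, three upright fins on it, tops at 70 mm.
- unit_c_knob (a point): Centre of the black knob (26 mm across, 72 to 100 mm above the underside; grip here to carry) on the axis of unit_c, one of three alike units on the mat. Loose; round white base 84 mm across, 40 mm high, 0.4 to 0.8 kg in all. This point is 86 mm above the underside; axes fixed to the base, z up. The knob is one with the rotor: disc 104 mm across, top at 48 mm, three upright fins on it, tops at 70 mm.
- spare_knob (a point): Centre of the black knob (26 mm across, 72 to 100 mm above the underside; grip here to carry) on the axis of the spare unit, alike, known to run freely. Loose; round white base 84 mm across, 40 mm high, 0.4 to 0.8 kg in all. This point is 86 mm above the underside; axes fixed to the base, z up. The knob is one with the rotor: disc 104 mm across, top at 48 mm, three upright fins on it, tops at 70 mm.
- rotor_a (a joint): Turn of unit_a's rotor, rad, + anticlockwise from above, no stop. Three radial fins 120 deg apart, 12 to 50 mm from the axis, 5 mm thick; one orange, which at 0 points along the knob point's x axis. Starts still, within 0.15 of 0. A flicked free rotor coasts for seconds; a binding one drags (about 1 N at a fin) and stops at once.
- rotor_b (a joint): Turn of unit_b's rotor, rad, + anticlockwise from above, no stop. Three radial fins 120 deg apart, 12 to 50 mm from the axis, 5 mm thick; one orange, which at 0 points along the knob point's x axis. Starts still, within 0.15 of 0. A flicked free rotor coasts for seconds; a binding one drags (about 1 N at a fin) and stops at once.
- rotor_c (a joint): Turn of unit_c's rotor, rad, + anticlockwise from above, no stop. Three radial fins 120 deg apart, 12 to 50 mm from the axis, 5 mm thick; one orange, which at 0 points along the knob point's x axis. Starts still, within 0.15 of 0. A flicked free rotor coasts for seconds; a binding one drags (about 1 N at a fin) and stops at once.
- mat_spot0 (a point): Centre of the right one (seen from the robot; left is +y) of three stations (white ring, 110 mm outside) printed on the fixed grey mat (130 x 440 x 3 mm); point on the mat's top, 3 mm above the worktop. Stations lie 150 mm apart along the mat's y axis.
- mat_spot1 (a point): Centre of the middle one (seen from the robot; left is +y) of three stations (white ring, 110 mm outside) printed on the fixed grey mat (130 x 440 x 3 mm); point on the mat's top, 3 mm above the worktop. Stations lie 150 mm apart along the mat's y axis.
- mat_spot2 (a point): Centre of the left one (seen from the robot; left is +y) of three stations (white ring, 110 mm outside) printed on the fixed grey mat (130 x 440 x 3 mm); point on the mat's top, 3 mm above the worktop. Stations lie 150 mm apart along the mat's y axis.
- tray_in (a point): Centre of the inner floor (4 mm above the worktop) of the fixed red open repair tray, 130 x 130 mm outside, walls 4 mm thick and 30 mm high.
- timer: Bystander: white bench timer, 27 x 68 x 60 mm high, standing loose behind the mat; origin under its centre
- bottle: Bystander: white-capped bottle, 48 mm across, 88 mm high, loose at the right; origin under its centre
- dish: Bystander: petri dish, 90 mm across, 15 mm high, loose at the left; origin under its centre
- marker_1: Bystander: marker pen with black cap, 138 mm long, lying loose at the left; origin under its centre
- marker_2: Bystander: marker pen with blue cap, 138 mm long, lying loose at the left; origin under its centre

How it is judged:
By the outcome, as a careful person would: the job done as asked, in the order asked, and still so for the second after the job is handed in, with the robot touching nothing.
It also fails if it takes over 72 s, if anything falls off the work surface, if the arm or the gripper's body presses on something with over 40 N, if the wrist force passes 120 N, or if a joint passes its speed limit or range.

### The arm

A 6-joint arm with a two-finger parallel gripper is mounted at the origin on a cart in front of the work surface, level with it; the furniture and walls round the work are solid. World frame = base frame: x ahead of the robot, y to its left, z up, the work surface at z = 0. Lengths are in m, angles in rad, forces in N, time in s.
With the tool pointing down it reaches from about 0.35 to 1 m from the base axis. Payload 7.1 kg.
Tool frame: the origin (TCP) lies on the centre line of the jaws, within the pads' length; the fingertips stand 22 mm ahead of it and the grasp point (between the pads) lies 3 mm ahead of it; z points along the fingers, y is the line along which they close (so a half turn about z gives the same grasp; the last joint's range is limited). The gripper opens to 85 mm and grips with 20 to 120 N. Pads are 22 mm wide; open, the fingers measure 114 mm over their backs; the gripper's body (76 mm by 85 mm) begins 54 mm behind the grasp point. The pads swing forward as they close: fully open they stand 13 mm farther back than shut.
Start: joints at [-1.243, 0.423, 1.63, -0, 1.089, -0.019], TCP at [0.212, -0.588, 0.253] pointing down, gripper open.
Joint ranges: [-3, 3], [-0.9, 2.11], [0.09, 2.58], [-1.31, 4.45], [0.11, 2.69], [-2.54, 2.54]. Speed limits (rad/s): [2.39, 2.39, 3.01, 3.14, 3.14, 3.14].

### API

Orientations are given as a unit quaternion [x, y, z, w].
In Python, from workcell import bot gives the robot as it stands.
- The arm moves only by the shell command python3 -m pendant 'ROWS'. ROWS is JSON, a list of rows, each a list of 3 entries, a list of its own where there are three numbers: the turn, a rotation vector about the tool's x, y, z in degrees, then the shift along the tool's x, y, z in m, then the opening in per cent of the stroke, from 0 (shut) to 100 (fully open). A call has 1 to 12 rows; each row shifts and turns the commanded pose from where the row before left it, along the tool's axes as they then stand; what a row does not reach is not made up. A row lasts 1/10 s, in which the tool goes at most 50 mm and 8.59 degrees, less where a joint would pass 70% of its speed; a pose out of reach is approached as far as the arm can. A call is refused whole if a number of a shift passes 0.05 or a number of a turn 8.59, either way. A call with a gripper value outside its range is refused whole. The fingers move at their own pace and stop on an object; the grip force is fixed at half the most. Time passes only in rows, so rows that do not move let the fingers close. It gives the time, the measured TCP pose, the force, the opening and the grip force at its end, in the units of the state.
- bot.observe(): the state, without advancing time (a new reading comes with each control period).
- bot.get_image(name): name is "scene" or "top" or "wrist"; returns a dict with "image" (400x640x3 uint8, red, green, blue), "camera_matrix" (3x3 intrinsics, pixels), "D" ([k1, k2, p1, p2, k3] as OpenCV has them; the pictures are not rectified), "world_from_camera" (4x4, takes a point from camera to world coordinates). Camera axes: x right, y down, z forward; pixel columns grow to the right and rows downward; lengths in m; the calibration is good to about 2 mm. A picture is of the moment at which its call begins. There is no depth.
- bot.hand_in(): hands the job in; it is judged then, once.
The state is a dict: "time": time; "q": joint angles; "joint_velocities": joint speeds; "joint_efforts": joint torques, N m; "ee_pos": TCP position; "tcp_rot": TCP orientation; "ft_force": force on the tool from outside, world axes, zero at the start; "moment": the same for the moment, N m; "width": finger opening in m; "gripper_force": force on a finger pad.
Only numpy, scipy, OpenCV 4.12 (cv2) and the standard library are available. Lean on these libraries where they do the work, as an engineer would, in place of code of your own. Each camera call takes 0.05 s, during which the arm holds its last target. There are 200 camera calls.

## Working session

There is one attempt and no reset: what is moved stays moved. The work goes in short steps, Python scripts to look and compute and a shell command to move; the robot and the scene stay as the last step left them, time stands still between calls to the robot, and variables do not carry over. Pictures are saved under pics/ and viewed, at most 13 in all, crops included, and the job is handed in when it is done.

```bash
mkdir -p pics && ls
python3 - <<'E'
from workcell import bot
import cv2,numpy as np
s=bot.observe();print(s['time'],s['ee_pos'],s['tcp_rot'],s['width'])
for n in ("top","scene"):
    d=bot.get_image(n);cv2.imwrite(f"pics/{n}0.png",d["image"][:,:,::-1])
    print(n,d["camera_matrix"],d["D"],np.round(d["world_from_camera"],4))
E
```

```text
pics
0.0 [ 0.21228375 -0.58727164  0.25252217] [ 9.85005944e-01  1.72518562e-01 -1.18767101e-04 -7.89044846e-04] 0.08535441099522811
top [[396.61732985   0.         326.30867928]
 [  0.         396.61732985 199.54462446]
 [  0.           0.           1.        ]] [-0.01378934  0.          0.          0.          0.        ] [[ 0.0936 -0.9749  0.2021  0.3262]
 [-0.9956 -0.0907  0.0234 -0.0198]
 [-0.0044 -0.2034 -0.9791  1.1181]
 [ 0.      0.      0.      1.    ]]
scene [[436.34553825   0.         317.67120241]
 [  0.         436.34553825 200.84203375]
 [  0.           0.           1.        ]] [-0.0178908  0.         0.         0.         0.       ] [[-6.961e-01 -5.387e-01  4.746e-01 -3.970e-02]
 [-7.180e-01  5.218e-01 -4.607e-01  5.342e-01]
 [ 5.000e-04 -6.614e-01 -7.500e-01  9.697e-01]
 [ 0.000e+00  0.000e+00  0.000e+00  1.000e+00]]
```

View pics/top0.png

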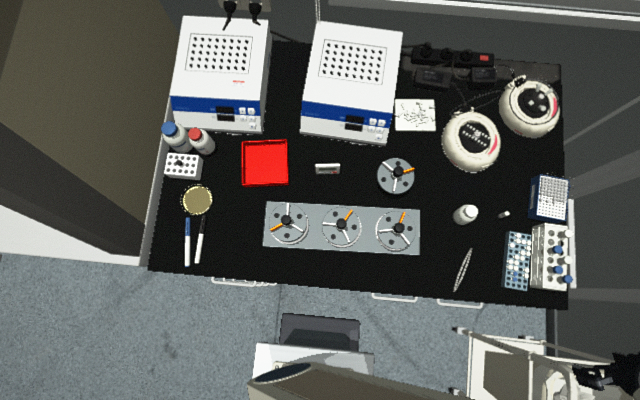

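View pics/scene0.png

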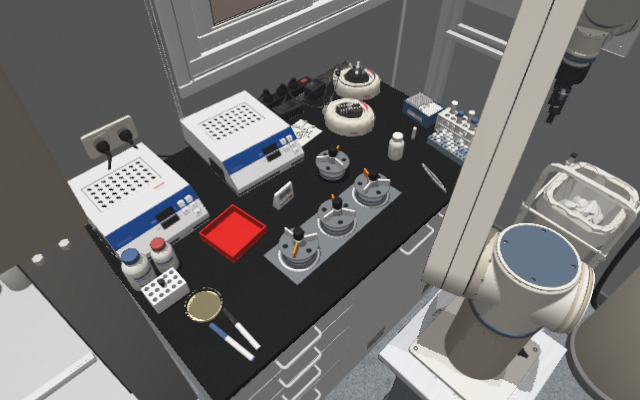

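Top view: units at about (290,225), (342,226), (398,231) px on the mat, the spare at (396,176), the red tray at (265,162) and the timer at (327,168). The scene view agrees. Next I enlarge the area and measure it.

```bash
cat > h.py <<'E'
import cv2,numpy as np
from workcell import bot
def ray(d,uv):
    p=cv2.undistortPoints(np.array([[uv]],float),d["camera_matrix"],d["D"])[0,0]
    T=d["world_from_camera"];return T[:3,3],T[:3,:3]@np.array([p[0],p[1],1])
def onplane(d,uv,z):
    o,r=ray(d,uv);return o+r*(z-o[2])/r[2]
def proj(d,P):
    T=np.linalg.inv(d["world_from_camera"])
    return cv2.projectPoints(np.array([P],float),cv2.Rodrigues(T[:3,:3])[0],T[:3,3],d["camera_matrix"],d["D"])[0][0,0]
def cross(d1,u1,d2,u2):
    o1,r1=ray(d1,u1);o2,r2=ray(d2,u2)
    s=np.linalg.lstsq(np.c_[r1,-r2],o2-o1,rcond=None)[0]
    a,b=o1+r1*s[0],o2+r2*s[1];return (a+b)/2,np.linalg.norm(a-b)
def blobs(m,amin=10):
    n,_,st,c=cv2.connectedComponentsWithStats(m.astype(np.uint8))
    return [(c[i],st[i]) for i in range(1,n) if st[i][4]>=amin]
def tool_yaw(R): # tool x axis heading, deg
    return np.degrees(np.arctan2(R[1,0],R[0,0]))
E
python3 - <<'E'
from h import *
d=bot.get_image("top");im=d["image"];hsv=cv2.cvtColor(im,cv2.COLOR_RGB2HSV)
H,S,V=cv2.split(hsv)
for c,s in blobs((S>180)&(V>120)&((H<5)|(H>175)),200):
    print("red",c.round(1),s,onplane(d,c,0.004).round(3), [onplane(d,p,0.03).round(3) for p in [(s[0],s[1]),(s[0]+s[2],s[1]+s[3])]])
for c,s in blobs((S>120)&(V>120)&(H>8)&(H<22),10): print("orange",c.round(1),s,onplane(d,c,.065).round(3))
# mat
m=((S<60)&(V>90)&(V<170)).astype(np.uint8);m[:195]=0;m[262:]=0;m[:,:255]=0;m[:,425:]=0
m=cv2.morphologyEx(m,cv2.MORPH_CLOSE,np.ones((9,9)))
cs=max(cv2.findContours(m,cv2.RETR_EXTERNAL,cv2.CHAIN_APPROX_NONE)[0],key=cv2.contourArea)
w=np.array([onplane(d,p[0],.003)[:2] for p in cs],np.float32)
r=cv2.minAreaRect(w);print("mat",r)
cv2.imwrite("pics/c0.png",cv2.resize(im[135:260,240:425,::-1],None,fx=4.2,fy=4.2,interpolation=cv2.INTER_CUBIC))
E
```

```text
red [264.6 162.7] [ 241  139   47   47 1907] [0.649 0.197 0.004] [array([0.706, 0.269, 0.03 ]), array([0.58 , 0.118, 0.03 ])]
orange [408.2 169.7] [403 167  12   6  28] [ 0.648 -0.211  0.065]
orange [347.9 215. ] [344 210   8  11  28] [ 0.507 -0.056  0.065]
orange [401.7 217.3] [399 212   6  11  29] [ 0.514 -0.201  0.065]
orange [275.7 226.7] [270 223  13   8  27] [0.457 0.133 0.065]
mat ((0.48009559512138367, -0.042695969343185425), (0.12950871884822845, 0.4410589039325714), 2.0789310932159424)
```

View pics/c0.png

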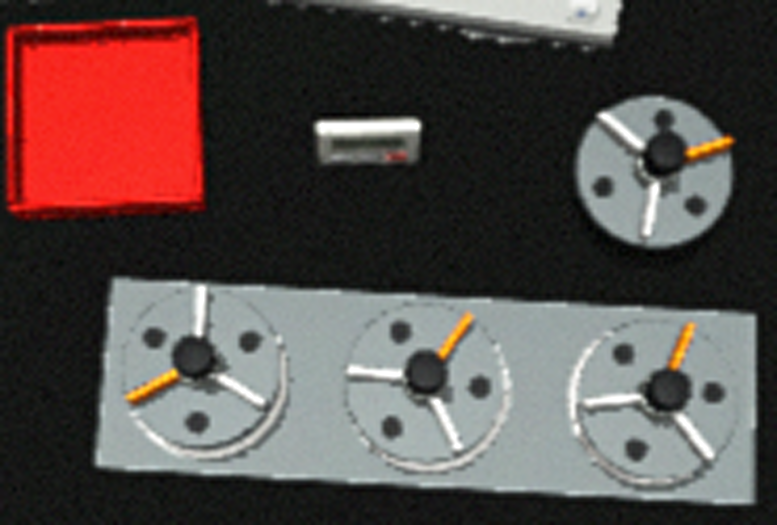

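The crop shows the knob tops at (193,356), (427,373) and (669,390), and the spare's at (666,153). In full-image pixels that is about (286,220), (342,224), (399,228) and (399,171). The mat measures 129.5 x 441 mm with 2.1° yaw, which matches the sizes given. I turn the tool to yaw 90° (tool x = world +y, tool y = world +x) and go above the left unit.

```bash
python3 -m pendant '[[[0,0,-7.79],[0,0,0],100],[[0,0,-7.79],[0,0,0],100],[[0,0,-7.79],[0,0,0],100],[[0,0,-7.79],[0,0,0],100],[[0,0,-7.79],[0,0,0],100],[[0,0,-7.79],[0,0,0],100],[[0,0,-7.79],[0,0,0],100],[[0,0,-7.79],[0,0,0],100],[[0,0,-7.79],[0,0,0],100]]' && python3 -m pendant '[[[0,0,0],[0.0434,0.0161,0],100],[[0,0,0],[0.0434,0.0161,0],100],[[0,0,0],[0.0434,0.0161,0],100],[[0,0,0],[0.0434,0.0161,0],100],[[0,0,0],[0.0434,0.0161,0],100],[[0,0,0],[0.0434,0.0161,0],100],[[0,0,0],[0.0434,0.0161,0],100],[[0,0,0],[0.0434,0.0161,0],100]]' && python3 -m pendant '[[[0,0,0],[0.0434,0.0161,0],100],[[0,0,0],[0.0434,0.0161,0],100],[[0,0,0],[0.0434,0.0161,0],100],[[0,0,0],[0.0434,0.0161,0],100],[[0,0,0],[0.0434,0.0161,0],100],[[0,0,0],[0.0434,0.0161,0],100],[[0,0,0],[0.0434,0.0161,0],100],[[0,0,0],[0.0434,0.0161,0],100],[[0,0,0],[0,0,0],100]]'
python3 - <<'E'
from h import *
for n,p,z in [("a",(285.95,219.8),.103),("b",(341.7,223.8),.103),("c",(399.3,227.9),.103),("spare",(398.6,171.4),.1)]:
    d=bot.get_image("top") if n=="a" else d
    print(n,onplane(d,p,z).round(4))
w=bot.get_image("wrist");cv2.imwrite("pics/w0.png",w["image"][:,:,::-1])
print(w["world_from_camera"].round(3),w["camera_matrix"][0,0],proj(w,onplane(d,(285.95,219.8),.103)))
s=bot.observe();print(s["q"],s["ft_force"])
E
```

```text
time: 1.05
ee_pos: [0.2124, -0.5876, 0.253]
tcp_rot: [0.705, 0.709, 0.0, -0.0]
ft_force: [-0.2, 0.6, 0.0]
width: 0.0852
gripper_force: 0.0
time: 1.85
ee_pos: [0.3415, -0.2389, 0.2533]
tcp_rot: [0.707, 0.707, 0.0, 0.0]
ft_force: [1.0, -0.5, 0.2]
width: 0.0856
gripper_force: 0.0
time: 2.75
ee_pos: [0.4721, 0.1109, 0.2535]
tcp_rot: [0.706, 0.709, 0.001, 0.0]
ft_force: [-0.5, 0.1, 0.1]
width: 0.0851
gripper_force: 0.0
a [0.4727 0.1035 0.103 ]
b [ 0.4757 -0.0411  0.103 ]
c [ 0.4789 -0.1897  0.103 ]
spare [ 0.6303 -0.1798  0.1   ]
[[ 1.     0.003  0.002  0.47 ]
 [ 0.003 -0.961 -0.277  0.179]
 [ 0.001  0.277 -0.961  0.374]
 [ 0.     0.     0.     1.   ]] 334.8974734194212 [323.45248298 196.13271411]
[ 2.00073876e-01  2.13550582e-01  1.93788482e+00 -2.55902016e-04
  9.91180817e-01  1.97899975e-01] [-0.64067757 -0.68073587 -0.05973067]
```

View pics/w0.png

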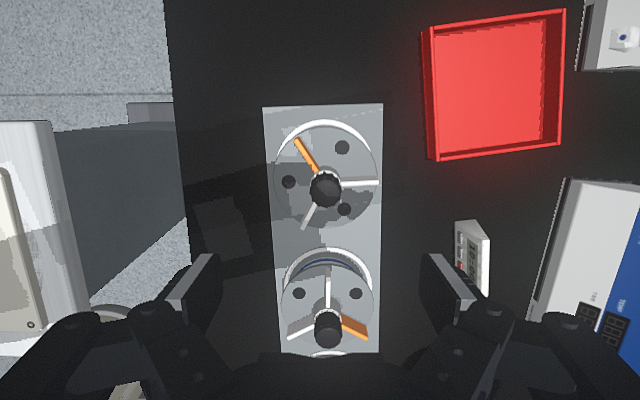

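The wrist view shows unit a's knob at about (326,188), its orange fin pointing up-left, and unit b's knob at (328,328). The view from the top camera predicted (323,196) for the knob top. I measure it from the dark blob.

Run:
```python
from h import *
w=bot.get_image("wrist");g=w["image"].max(2)
m=g[160:230,295:360]<55
m=cv2.morphologyEx(m.astype(np.uint8),cv2.MORPH_OPEN,np.ones((9,9)))
for c,s in blobs(m,100):
    x0,y0,ww,hh=s[0]+295,s[1]+160,s[2],s[3];print(x0,y0,ww,hh,s[4])
    r=ww/2; p=(x0+ww/2-.5,y0+hh-.5-r*.96); print(p,onplane(w,p,.103))
s=bot.observe();print(s["ee_pos"],s["time"])
```

```text
[0.46967091 0.10645397 0.25289815] 2.9
```

```bash
cat >> h.py <<'E'
def knob(w,guess,z,half=40,th=40,name=None,cp=(0,0)):
    u,v=(int(round(t)) for t in proj(w,guess));y0,x0=max(v-half,0),max(u-half,0)
    g=w["image"][y0:v+half,x0:u+half].max(2)
    if name: cv2.imwrite(name,cv2.resize(w["image"][y0:v+half,x0:u+half,::-1],None,fx=5,fy=5,interpolation=cv2.INTER_NEAREST))
    m=cv2.morphologyEx((g<th).astype(np.uint8),cv2.MORPH_OPEN,cv2.getStructuringElement(cv2.MORPH_ELLIPSE,(9,9)))
    out=[]
    for c,s in blobs(m,80):
        r=s[2]/2;p=(x0+s[0]+r-.5,y0+s[1]+s[3]-.5-r*.96)
        out.append((s.tolist(),np.round(p,1),onplane(w,p,z).round(4)))
    return out,(x0,y0)
E
python3 - <<'E'
from h import *
w=bot.get_image("wrist")
for th in (40,60,75): print(th,*knob(w,[.4727,.1035,.103],.103,th=th,name="pics/k0.png"),sep="\n")
E
```

```text
40
[]
(285, 153)
60
[([0, 20, 10, 11, 84], array([289.5, 178.7]), array([0.4433, 0.116 , 0.103 ])), ([28, 35, 15, 16, 142], array([320. , 196.3]), array([0.4685, 0.1009, 0.103 ]))]
(285, 153)
75
[([0, 20, 12, 13, 134], array([290.5, 179.7]), array([0.4441, 0.1152, 0.103 ])), ([28, 35, 27, 17, 315], array([326. , 191.5]), array([0.4735, 0.105 , 0.103 ])), ([54, 47, 14, 13, 132], array([345.5, 205.8]), array([0.4901, 0.0926, 0.103 ]))]
(285, 153)
```

View pics/k0.png

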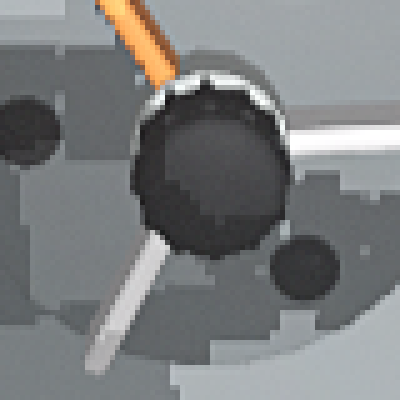

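Knob a's top spans u 311–343 with its lower edge at v≈204.6, so its centre is at (327,189). That gives about (0.474, 0.107), which agrees with the top camera and with station 2 at (0.4747, 0.107). I descend, grip the knob, turn it more than 90° and release it while still turning.

```bash
python3 -m pendant '[[[0,0,0],[-0.001,0.004,0.04],100],[[0,0,0],[0,0,0.04],100],[[0,0,0],[0,0,0.04],100],[[0,0,0],[0,0,0.032],100],[[0,0,0],[0,0,0],100],[[0,0,0],[0,0,0],0],[[0,0,0],[0,0,0],0],[[0,0,0],[0,0,0],0],[[0,0,0],[0,0,0],0],[[0,0,0],[0,0,0],0],[[0,0,0],[0,0,0],0]]'; python3 -c "
from workcell import bot
s=bot.observe();print(s['ee_pos'],s['moment'],s['width'],s['gripper_force'],s['ft_force'])"
```

```text
time: 4.05
ee_pos: [0.475, 0.1057, 0.1029]
tcp_rot: [0.707, 0.707, 0.001, 0.001]
ft_force: [-3.0, -0.9, 11.0]
width: 0.0242
gripper_force: 58.2
[0.47503618 0.1056826  0.10287107] [-0.19241348  0.30460596  0.05152201] 0.02424549955971859 58.246604204177856 [-2.98642952 -0.90118495 10.98951701]
```

The upward force is 11 N, so the fingertips swing forward onto the fins as they close. I re-grip 8 mm higher.

```bash
python3 -m pendant '[[[0,0,0],[0,0,0],60],[[0,0,0],[0,0,0],60],[[0,0,0],[0,0,-0.008],60],[[0,0,0],[0,0,0],0],[[0,0,0],[0,0,0],0],[[0,0,0],[0,0,0],0],[[0,0,0],[0,0,0],0],[[0,0,0],[0,0,0],0]]'; python3 -c "
from workcell import bot
s=bot.observe();print(s['ee_pos'],s['moment'],s['width'],s['gripper_force'],s['ft_force'])"
```

```text
time: 4.85
ee_pos: [0.475, 0.1056, 0.11]
tcp_rot: [0.707, 0.707, 0.001, 0.0]
ft_force: [0.3, 1.0, 6.9]
width: 0.0235
gripper_force: 58.4
[0.47498071 0.1056449  0.10997119] [-0.02190473  0.12801435  0.02552011] 0.02350177979788834 58.4128475189209 [0.25991012 1.03546798 6.92863494]
```

```bash
python3 -m pendant '[[[0,0,0],[0,0,-0.001],0],[[0,0,8.5],[0,0,0],0],[[0,0,8.5],[0,0,0],0],[[0,0,8.5],[0,0,0],0]]'; python3 -c "
from workcell import bot
s=bot.observe();print(s['moment'])"; python3 -m pendant '[[[0,0,8.5],[0,0,0],0],[[0,0,8.5],[0,0,0],0],[[0,0,8.5],[0,0,0],0],[[0,0,8.5],[0,0,0],0],[[0,0,8.5],[0,0,0],0],[[0,0,8.5],[0,0,0],0],[[0,0,8.5],[0,0,0],0],[[0,0,8.5],[0,0,0],0],[[0,0,8.5],[0,0,0],0],[[0,0,8.5],[0,0,0],60],[[0,0,8.5],[0,0,0],60]]'
python3 - <<'E'
from h import *
for i in range(4):
    d=bot.get_image("wrist");s=bot.observe()
    H,S,V=cv2.split(cv2.cvtColor(d["image"],cv2.COLOR_RGB2HSV))
    print(round(s["time"],2),[(c.round(0),st[4]) for c,st in blobs((S>130)&(V>100)&(H>8)&(H<22),25)])
cv2.imwrite("pics/w1.png",d["image"][:,:,::-1])
E
```

```text
time: 5.25
ee_pos: [0.474, 0.1055, 0.1101]
tcp_rot: [0.847, 0.531, -0.0, -0.0]
ft_force: [0.2, -0.3, 0.7]
width: 0.0235
gripper_force: 59.8
[ 0.17640514  0.09971609 -0.03734117]
time: 6.35
ee_pos: [0.474, 0.1056, 0.1101]
tcp_rot: [0.967, -0.253, -0.0, 0.0]
ft_force: [0.3, -0.3, 0.4]
width: 0.0504
gripper_force: 0.0
6.4 [(array([586.,  30.]), np.int32(1996)), (array([289., 191.]), np.int32(762))]
6.45 [(array([581.,  29.]), np.int32(1945)), (array([607.,  15.]), np.int32(39)), (array([293., 192.]), np.int32(659))]
6.5 [(array([584.,  31.]), np.int32(2084)), (array([610.,  14.]), np.int32(39)), (array([298., 193.]), np.int32(545))]
6.55 [(array([584.,  32.]), np.int32(2143)), (array([611.,  15.]), np.int32(43)), (array([302., 193.]), np.int32(482))]
```

View pics/w1.png

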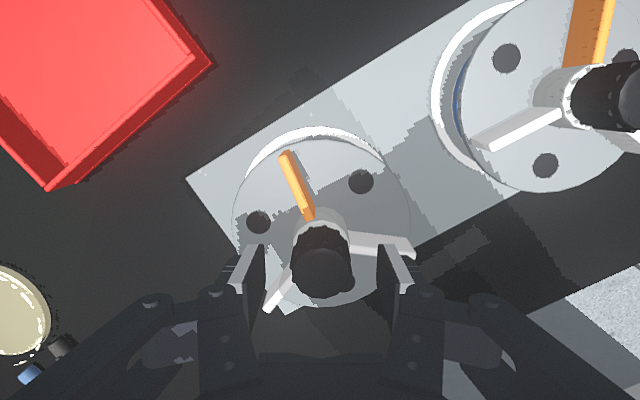

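The wrist view shows unit a with its orange fin at (297,188). The fin moved steadily from u 289 to 302 over 0.15 s with the gripper open and clear, so a coasts. I lift, confirm with a later look, and go on to b.

```bash
python3 -m pendant '[[[0,0,0],[0,0,-0.05],100],[[0,0,0],[0,0,-0.05],100],[[0,0,0],[0,0,0],100]]'
cat >> h.py <<'E'
def orange(d,c,z=.073):
    u,v=(int(round(t)) for t in proj(d,[c[0],c[1],z]));
    H,S,V=cv2.split(cv2.cvtColor(d["image"],cv2.COLOR_RGB2HSV))
    m=(S>120)&(V>90)&(H>8)&(H<22);ys,xs=np.nonzero(m)
    P=np.array([onplane(d,(x,y),z)[:2] for x,y in zip(xs,ys)])-np.array(c)[:2]
    P=P[np.hypot(*P.T)<.062]
    if len(P)<8: return None
    p=P.mean(0);return round(float(np.degrees(np.arctan2(p[1],p[0]))),1),len(P)
E
python3 - <<'E'
from h import *
for i in range(5):
    d=bot.get_image("wrist");print(round(bot.observe()["time"],2),orange(d,(.4745,.1055)))
E
python3 -m pendant '[[[0,0,0],[0.0243,0.0422,0],100],[[0,0,0],[0.0243,0.0422,0],100],[[0,0,0],[0.0243,0.0422,0],100],[[0,0,0],[0,0,0],100],[[0,0,0],[0,0,0],100]]'
python3 - <<'E'
from h import *
t=bot.get_image("top");print("a from top",bot.observe()["time"],orange(t,(.4745,.1055)))
w=bot.get_image("wrist");print(bot.observe()["ee_pos"])
for th in (60,75,90):print(th,*knob(w,[.477,-.0395,.103],.103,th=th,name="pics/k1.png",half=50),sep="\n")
E
```

```text
time: 6.85
ee_pos: [0.4779, 0.1063, 0.2159]
tcp_rot: [0.969, -0.249, 0.005, -0.002]
ft_force: [-0.4, -0.1, 0.3]
width: 0.0856
gripper_force: 0.0
6.9 (-32.2, 132)
6.95 (-35.5, 149)
7.0 (-38.4, 168)
7.05 (-41.5, 176)
7.1 (-44.3, 186)
time: 7.6
ee_pos: [0.4757, -0.0415, 0.209]
tcp_rot: [0.968, -0.252, -0.001, 0.0]
ft_force: [-0.4, 0.3, 0.1]
width: 0.0854
gripper_force: 0.0
a from top 7.65 (-80.3, 15)
[ 0.47601039 -0.03989586  0.20938419]
60
[([77, 70, 23, 30, 541], array([356. , 242.5]), array([ 0.4374, -0.0492,  0.103 ]))]
(268, 154)
75
[([52, 47, 14, 15, 135], array([326.5, 208.8]), array([ 0.4707, -0.0428,  0.103 ])), ([42, 69, 58, 31, 1037], array([338.5, 225.7]), array([ 0.4553, -0.0442,  0.103 ]))]
(268, 154)
90
[([79, 4, 16, 15, 186], array([354.5, 164.8]), array([ 0.4891, -0.0749,  0.103 ])), ([30, 25, 38, 41, 1146], array([316.5, 201.3]), array([ 0.4791, -0.0394,  0.103 ])), ([36, 69, 64, 31, 1099], array([335.5, 222.8]), array([ 0.4583, -0.0434,  0.103 ]))]
(268, 154)
```

View pics/k1.png

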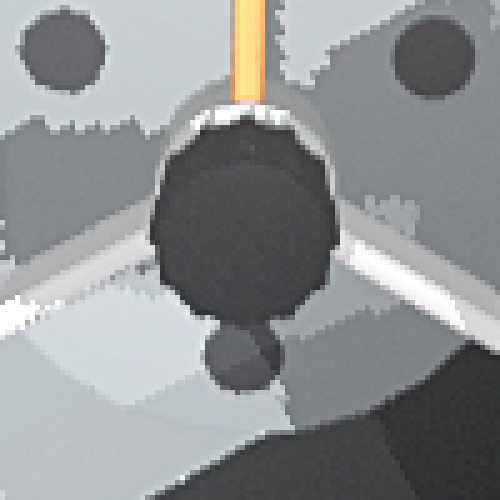

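Unit a's fin angle runs -32° → -44° → -80° over 0.75 s: a is free. The crop shows knob b with its top centre at about (316,201) px, i.e. (0.479, -0.039). I grip it and spin it the other way.

```bash
python3 -m pendant '[[[0,0,0],[0.002,-0.0017,0.04],100],[[0,0,0],[0,0,0.04],60],[[0,0,0],[0,0,0.02],60],[[0,0,0],[0,0,0],60],[[0,0,0],[0,0,0],0],[[0,0,0],[0,0,0],0],[[0,0,0],[0,0,0],0],[[0,0,0],[0,0,0],0],[[0,0,0],[0,0,-0.001],0],[[0,0,-8.5],[0,0,0],0],[[0,0,-8.5],[0,0,0],0],[[0,0,-8.5],[0,0,0],0]]';python3 -c "
from workcell import bot
s=bot.observe();print(s['moment'])"; python3 -m pendant '[[[0,0,-8.5],[0,0,0],0],[[0,0,-8.5],[0,0,0],0],[[0,0,-8.5],[0,0,0],0],[[0,0,-8.5],[0,0,0],0],[[0,0,-8.5],[0,0,0],0],[[0,0,-8.5],[0,0,0],0],[[0,0,-8.5],[0,0,0],0],[[0,0,-8.5],[0,0,0],0],[[0,0,-8.5],[0,0,0],0],[[0,0,-8.5],[0,0,0],60],[[0,0,-8.5],[0,0,0],60]]'
python3 - <<'E'
from h import *
for i in range(4):
    d=bot.get_image("wrist");s=bot.observe();print(round(s["time"],2),orange(d,(.479,-.0394)))
E
python3 -m pendant '[[[0,0,0],[0,0,-0.05],100],[[0,0,0],[0,0,-0.05],100],[[0,0,0],[0,0,0],100],[[0,0,0],[0,0,0],100]]';python3 - <<'E'
from h import *
for i in range(4):
    d=bot.get_image("wrist");s=bot.observe();print(round(s["time"],2),orange(d,(.479,-.0394)),s["ee_pos"].round(4) if hasattr(s["ee_pos"],"round") else s["ee_pos"])
print(s["q"])
E
```

```text
time: 8.9
ee_pos: [0.4793, -0.0399, 0.1117]
tcp_rot: [1.0, -0.028, 0.0, -0.0]
ft_force: [0.2, 2.3, 0.3]
width: 0.0234
gripper_force: 59.6
[0.47057881 0.17944253 0.04234756]
time: 10.0
ee_pos: [0.4795, -0.0402, 0.1118]
tcp_rot: [0.705, 0.709, 0.0, 0.0]
ft_force: [-0.1, 0.2, 0.2]
width: 0.0503
gripper_force: 0.0
10.05 (79.7, 653)
10.1 (79.1, 703)
10.15 (79.0, 691)
10.2 (79.0, 689)
time: 10.6
ee_pos: [0.4799, -0.0402, 0.2126]
tcp_rot: [0.708, 0.706, 0.001, 0.001]
ft_force: [0.1, 0.3, -0.3]
width: 0.0853
gripper_force: 0.0
10.65 (78.0, 328) [ 0.4789 -0.04    0.2114]
10.7 (77.9, 334) [ 0.4784 -0.04    0.2106]
10.75 (77.8, 340) [ 0.4782 -0.0399  0.2102]
10.8 (77.7, 346) [ 0.4782 -0.0399  0.21  ]
[-1.08127219e-01  2.74243657e-01  1.97742004e+00  4.50783279e-07
  8.92724186e-01 -1.06766880e-01]
```

Unit b stopped at once (79.7°, then 79.0° and steady at about 78°) after turning about 107°, so b binds. I still check c.

```bash
python3 -m pendant '[[[0,0,0],[-0.0492,0.001,0],100],[[0,0,0],[-0.0492,0.001,0],100],[[0,0,0],[-0.0492,0.001,0],100],[[0,0,0],[0,0,0],100],[[0,0,0],[0,0,0],100]]'
python3 - <<'E'
from h import *
w=bot.get_image("wrist");s=bot.observe();print(s["ee_pos"],"b later",s["time"],orange(bot.get_image("top"),(.479,-.0394)))
for th in (75,85,95):print(th,*knob(w,[.482,-.187,.103],.103,th=th,name="pics/k2.png",half=50),sep="\n")
E
```

```text
time: 11.3
ee_pos: [0.4812, -0.1883, 0.2099]
tcp_rot: [0.708, 0.706, -0.0, -0.001]
ft_force: [-0.9, 0.4, -0.4]
width: 0.0855
gripper_force: 0.0
[ 0.48127054 -0.18731571  0.21008039] b later 11.35 (78.5, 31)
75
[([1, 15, 16, 15, 181], array([281.5, 175.8]), array([ 0.4533, -0.1667,  0.103 ])), ([31, 28, 37, 53, 1276], array([322. , 216.7]), array([ 0.4814, -0.1969,  0.103 ])), ([0, 90, 100, 10, 872], array([322.5, 205.5]), array([ 0.4817, -0.1884,  0.103 ]))]
(273, 154)
85
[([1, 14, 16, 16, 196], array([281.5, 175.8]), array([ 0.4533, -0.1667,  0.103 ])), ([31, 28, 37, 53, 1303], array([322. , 216.7]), array([ 0.4814, -0.1969,  0.103 ])), ([0, 90, 100, 10, 887], array([322.5, 205.5]), array([ 0.4817, -0.1884,  0.103 ]))]
(273, 154)
95
[([1, 14, 16, 16, 204], array([281.5, 175.8]), array([ 0.4533, -0.1667,  0.103 ])), ([31, 28, 37, 53, 1342], array([322. , 216.7]), array([ 0.4814, -0.1969,  0.103 ])), ([0, 89, 100, 11, 908], array([322.5, 205.5]), array([ 0.4817, -0.1884,  0.103 ]))]
(273, 154)
```

View pics/k2.png

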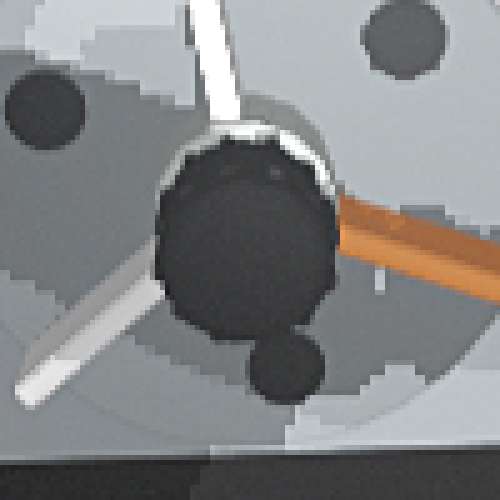

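The crop shows knob c at u 304–341 with its lower edge at v≈222, so its top centre is at (322,204), i.e. (0.481, -0.187). That is directly under the TCP.

```bash
python3 -m pendant '[[[0,0,0],[0,0,0.04],100],[[0,0,0],[0,0,0.04],60],[[0,0,0],[0,0,0.02],60],[[0,0,0],[0,0,0],60],[[0,0,0],[0,0,0],0],[[0,0,0],[0,0,0],0],[[0,0,0],[0,0,0],0],[[0,0,0],[0,0,0],0],[[0,0,0],[0,0,-0.001],0],[[0,0,8.5],[0,0,0],0],[[0,0,8.5],[0,0,0],0],[[0,0,8.5],[0,0,0],0]]';python3 -c "
from workcell import bot
s=bot.observe();print(s['moment'])"; python3 -m pendant '[[[0,0,8.5],[0,0,0],0],[[0,0,8.5],[0,0,0],0],[[0,0,8.5],[0,0,0],0],[[0,0,8.5],[0,0,0],0],[[0,0,8.5],[0,0,0],0],[[0,0,8.5],[0,0,0],0],[[0,0,8.5],[0,0,0],0],[[0,0,8.5],[0,0,0],0],[[0,0,8.5],[0,0,0],0],[[0,0,8.5],[0,0,0],60],[[0,0,8.5],[0,0,0],60]]'
python3 - <<'E'
from h import *
for i in range(4):
    d=bot.get_image("wrist");s=bot.observe();print(round(s["time"],2),orange(d,(.481,-.187)))
E
python3 -m pendant '[[[0,0,0],[0,0,-0.05],100],[[0,0,0],[0,0,-0.05],100],[[0,0,0],[0,0,0],100],[[0,0,0],[0,0,0],100]]';python3 - <<'E'
from h import *
for i in range(4):
    d=bot.get_image("wrist");s=bot.observe();print(round(s["time"],2),orange(d,(.481,-.187)))
t=bot.get_image("top")
print("top a,b,c",[orange(t,c) for c in [(.4745,.1055),(.479,-.0394),(.481,-.187)]],s["q"])
E
```

```text
time: 12.6
ee_pos: [0.4828, -0.188, 0.1127]
tcp_rot: [0.847, 0.531, 0.001, 0.001]
ft_force: [1.6, -0.8, -3.8]
width: 0.0232
gripper_force: 59.2
[-0.16915785 -0.34120314  0.03066682]
time: 13.7
ee_pos: [0.4826, -0.1879, 0.1127]
tcp_rot: [0.967, -0.254, 0.001, 0.0]
ft_force: [1.3, -0.3, -0.3]
width: 0.0509
gripper_force: 0.0
13.75 (-128.6, 610)
13.8 (-131.9, 616)
13.85 (-135.8, 612)
13.9 (-139.5, 610)
time: 14.3
ee_pos: [0.4829, -0.1879, 0.2138]
tcp_rot: [0.968, -0.249, 0.002, 0.0]
ft_force: [-0.5, 0.1, -0.4]
width: 0.0854
gripper_force: 0.0
14.35 (-171.9, 294)
14.4 (-174.6, 284)
14.45 (-177.1, 274)
14.5 (-179.6, 262)
top a,b,c [(-152.8, 31), (78.3, 33), None] [-3.94103694e-01  3.23676511e-01  1.90055833e+00  1.23581898e-05
  9.20136649e-01  1.68225868e+00]
```

Unit c coasts (-129° → -180° and still going), a is still drifting, and b has stayed at 78°: b is the binding unit. I now measure the tray and pick up b.

```bash
python3 -m pendant '[[[0,0,-8.5],[0,0,0],100],[[0,0,-8.5],[0,0,0],100],[[0,0,-8.5],[0,0,0],100],[[0,0,-8.5],[0,0,0],100],[[0,0,-8.5],[0,0,0],100],[[0,0,-8.5],[0,0,0],100],[[0,0,-8.5],[0,0,0],100],[[0,0,-8.5],[0,0,0],100],[[0,0,-8.5],[0,0,0],100],[[0,0,-8.5],[0,0,0],100],[[0,0,-8.5],[0,0,0],100],[[0,0,-8.5],[0,0,0],100]]' >/dev/null; python3 -m pendant '[[[0,0,-8.5],[0,0,0],100],[[0,0,-8.5],[0,0,0],100],[[0,0,0],[0.0492,-0.001,0],100],[[0,0,0],[0.0492,-0.001,0],100],[[0,0,0],[0.0492,-0.001,0],100],[[0,0,0],[0,0,0],100]]'
python3 - <<'E'
from h import *
def tray(d):
    H,S,V=cv2.split(cv2.cvtColor(d["image"],cv2.COLOR_RGB2HSV))
    m=((S>150)&(V>60)&((H<6)|(H>174))).astype(np.uint8)
    c=max(cv2.findContours(m,cv2.RETR_EXTERNAL,cv2.CHAIN_APPROX_NONE)[0],key=cv2.contourArea)
    for z in (0,.03):
        P=np.array([onplane(d,p[0],z)[:2] for p in c],np.float32);r=cv2.minAreaRect(P);print(z,r,cv2.boxPoints(r).round(4).tolist())
tray(bot.get_image("top"))
w=bot.get_image("wrist");s=bot.observe();print(s["time"],s["ee_pos"],s["q"][5])
for th in (75,90):print(th,*knob(w,[.479,-.0395,.103],.103,th=th,half=50),sep="\n")
E
```

```text
time: 16.35
ee_pos: [0.478, -0.0355, 0.2112]
tcp_rot: [0.705, 0.709, -0.001, -0.001]
ft_force: [-1.2, 0.3, -0.5]
width: 0.0855
gripper_force: 0.0
0 ((0.6517926454544067, 0.19863876700401306), (0.14350727200508118, 0.13782335817813873), 7.908547401428223) [[0.5712000131607056, 0.25699999928474426], [0.5902000069618225, 0.12049999833106995], [0.7322999835014343, 0.14030000567436218], [0.7134000062942505, 0.2768000066280365]]
0.03 ((0.6430550813674927, 0.19277867674827576), (0.13965681195259094, 0.13412535190582275), 7.908558368682861) [[0.5647000074386597, 0.24959999322891235], [0.5831000208854675, 0.11670000106096268], [0.7214000225067139, 0.13600000739097595], [0.703000009059906, 0.2687999904155731]]
16.45 [ 0.47881169 -0.03894001  0.21156697] -0.10869296467919616
75
[([30, 27, 37, 51, 1315], array([320. , 216.7]), array([ 0.4773, -0.0467,  0.103 ]))]
(272, 157)
90
[([82, 17, 15, 15, 179], array([361. , 181.3]), array([ 0.506 , -0.0202,  0.103 ])), ([30, 27, 37, 52, 1353], array([320. , 217.7]), array([ 0.4773, -0.0474,  0.103 ]))]
(272, 157)
```

```bash
python3 -m pendant '[[[0,0,0],[0,-0.001,0.04],100],[[0,0,0],[0,0,0.04],60],[[0,0,0],[0,0,0.02],60],[[0,0,0],[0,0,0],60],[[0,0,0],[0,0,0],0],[[0,0,0],[0,0,0],0],[[0,0,0],[0,0,0],0],[[0,0,0],[0,0,0],0],[[0,0,0],[0,0,0],0],[[0,0,0],[0,0,-0.01],0],[[0,0,0],[0,0,-0.01],0],[[0,0,0],[0,0,0],0]]'; python3 -m pendant '[[[0,0,0],[0,0,-0.02],0],[[0,0,0],[0,0,-0.03],0],[[0,0,0],[0,0,-0.04],0],[[0,0,0],[0,0,0],0],[[0,0,0],[0,0,0],0]]'
```

```text
time: 17.65
ee_pos: [0.4792, -0.04, 0.1338]
tcp_rot: [0.707, 0.707, 0.001, 0.001]
ft_force: [-0.3, -0.1, -5.3]
width: 0.0229
gripper_force: 59.8
time: 18.15
ee_pos: [0.4783, -0.0399, 0.2226]
tcp_rot: [0.707, 0.707, 0.001, 0.001]
ft_force: [-1.0, 0.6, -6.2]
width: 0.0231
gripper_force: 60.4
```

```bash
python3 -m pendant '[[[0,0,0],[0.015,0.011,0],0],[[0,0,0],[0.0296,0.0213,0],0],[[0,0,0],[0.0296,0.0213,0],0],[[0,0,0],[0.0296,0.0213,0],0],[[0,0,0],[0.0296,0.0213,0],0],[[0,0,0],[0.0296,0.0213,0],0],[[0,0,0],[0.0296,0.0213,0],0],[[0,0,0],[0.0296,0.0213,0],0],[[0,0,0],[0.0146,0.0099,0],0],[[0,0,0],[0,0,0],0],[[0,0,0],[0,0,0],0],[[0,0,0],[0,0,0],0]]'
python3 - <<'E'
from h import *
w=bot.get_image("wrist");s=bot.observe();print(s["ee_pos"])
H,S,V=cv2.split(cv2.cvtColor(w["image"],cv2.COLOR_RGB2HSV))
m=(S>150)&(V>60)&((H<6)|(H>174))
print([(st.tolist()) for c,st in blobs(m,200)], [proj(w,[.648+a*.065,.197+b*.065,.03]).round(0).tolist() for a,b in ((-1,-1),(-1,1),(1,1),(1,-1))])
cv2.imwrite("pics/w2.png",w["image"][:,:,::-1])
E
```

```text
time: 19.35
ee_pos: [0.6469, 0.1958, 0.2204]
tcp_rot: [0.707, 0.707, -0.002, -0.001]
ft_force: [-0.0, 0.3, -4.8]
width: 0.023
gripper_force: 60.4
[0.64722099 0.19571036 0.22110215]
[[240, 100, 148, 69, 5226]] [[258.0, 241.0], [251.0, 107.0], [395.0, 107.0], [388.0, 241.0]]
```

View pics/w2.png

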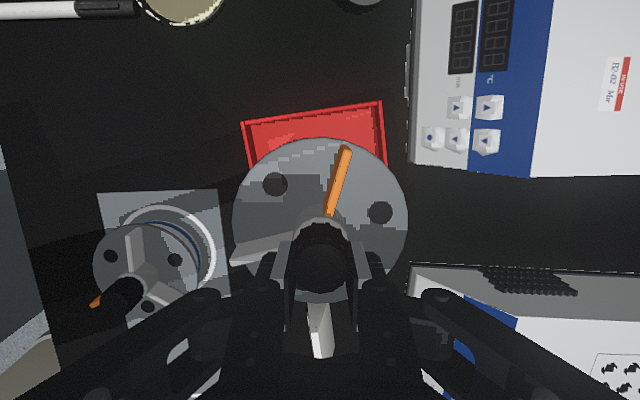

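The wrist view shows b hanging over the tray with the tray's left rim at (241,122)–(380,102). That puts the tray centre within about 4 mm of the estimate, at roughly (0.646, 0.193). I make the small correction and lower.

```bash
python3 -m pendant '[[[0,0,0],[-0.003,-0.001,0.03],0],[[0,0,0],[0,0,0.03],0],[[0,0,0],[0,0,0.025],0],[[0,0,0],[0,0,0.012],0],[[0,0,0],[0,0,0.007],0],[[0,0,0],[0,0,0.002],0],[[0,0,0],[0,0,0.002],0],[[0,0,0],[0,0,0],0],[[0,0,0],[0,0,0],0]]'
```

```text
time: 20.3
ee_pos: [0.6478, 0.1939, 0.1153]
tcp_rot: [0.707, 0.707, 0.001, 0.0]
ft_force: [-0.6, 0.1, -6.1]
width: 0.0231
gripper_force: 60.3
```

```bash
python3 -m pendant '[[[0,0,0],[0,0,0.001],0],[[0,0,0],[0,0,0.001],0],[[0,0,0],[0,0,0.001],0],[[0,0,0],[0,0,0],0]]'
```

```text
time: 20.7
ee_pos: [0.6479, 0.1941, 0.1144]
tcp_rot: [0.707, 0.707, 0.001, 0.0]
ft_force: [-6.7, -1.0, 13.9]
width: 0.0231
gripper_force: 62.3
```

```bash
python3 -m pendant '[[[0,0,0],[0,0,-0.002],0],[[0,0,0],[0,0,-0.0005],0],[[0,0,0],[0,0,0],60],[[0,0,0],[0,0,0],60],[[0,0,0],[0,0,0],70],[[0,0,0],[0,0,-0.04],100],[[0,0,0],[0,0,-0.05],100],[[0,0,0],[0,0,-0.02],100],[[0,0,0],[0,0,0],100],[[0,0,0],[0,0,0],100]]';python3 - <<'E'
from h import *
w=bot.get_image("wrist");t=bot.get_image("top");s=bot.observe();print(s["ee_pos"],s["q"])
for th in (75,90):print(th,*knob(w,[.6475,.194,.104],.104,th=th,half=50),sep="\n")
sp=t["image"][150:200,370:425].max(2)
print("spare top",onplane(t,(398.6,171.4),.1))
a=w["image"];b=cv2.resize(t["image"][130:260,235:425],(640,438));cv2.imwrite("pics/w3.png",np.vstack([cv2.resize(a,(256,160)).copy() if 0 else cv2.copyMakeBorder(cv2.resize(a,(256,160)),0,0,0,384,0),b])[:,:,::-1])
E
```

```text
time: 21.7
ee_pos: [0.6473, 0.1937, 0.224]
tcp_rot: [0.707, 0.707, 0.0, 0.0]
ft_force: [0.1, 0.1, 0.2]
width: 0.0855
gripper_force: 0.0
[0.64637189 0.19346647 0.22217159] [ 2.73188384e-01  5.29534676e-01  1.53284976e+00 -4.71800792e-06
  1.08185530e+00  2.73514467e-01]
75
[([80, 17, 15, 14, 170], array([359. , 173.3]), array([0.6749, 0.2141, 0.104 ])), ([30, 26, 36, 51, 1223], array([319.5, 209.2]), array([0.6459, 0.1865, 0.104 ])), ([12, 84, 88, 16, 869], array([327.5, 207.3]), array([0.652 , 0.1881, 0.104 ]))]
(272, 150)
90
[([0, 0, 37, 41, 963], array([290. , 172.7]), array([0.6244, 0.2146, 0.104 ])), ([80, 16, 15, 15, 177], array([359. , 173.3]), array([0.6749, 0.2141, 0.104 ])), ([30, 26, 37, 62, 1574], array([320. , 219.7]), array([0.6463, 0.1781, 0.104 ])), ([73, 43, 27, 21, 367], array([358. , 200.5]), array([0.6748, 0.1933, 0.104 ])), ([9, 84, 91, 16, 900], array([326. , 205.8]), array([0.6508, 0.1892, 0.104 ]))]
(272, 150)
spare top [ 0.63025722 -0.17979418  0.1       ]
```

View pics/w3.png

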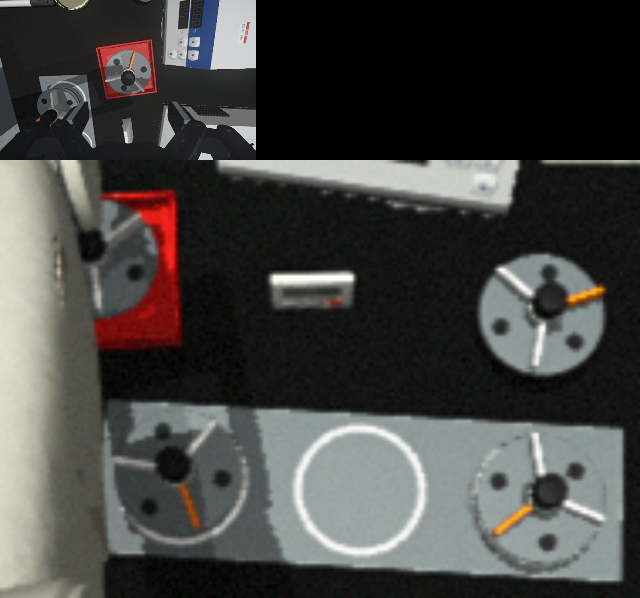

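b stands upright in the tray, the timer stands undisturbed, a and c are on their rings, and the empty middle ring is centred near (360,489) in the picture. Next I measure the ring and go over the spare.

```bash
python3 -m pendant '[[[0,0,0],[-0.0464,-0.0017,0],100],[[0,0,0],[-0.0464,-0.0017,0],100],[[0,0,0],[-0.0464,-0.0017,0],100],[[0,0,0],[-0.0464,-0.0017,0],100],[[0,0,0],[-0.0464,-0.0017,0],100],[[0,0,0],[-0.0464,-0.0017,0],100],[[0,0,0],[-0.0464,-0.0017,0],100],[[0,0,0],[-0.0464,-0.0017,0],100],[[0,0,0],[0,0,0],100],[[0,0,0],[0,0,0],100]]';python3 - <<'E'
from h import *
w=bot.get_image("wrist");t=bot.get_image("top");s=bot.observe();print(s["ee_pos"],s["q"])
for th in (60,75,90):print(th,*knob(w,[.633,-.1775,.1],.1,th=th,half=50,name="pics/k3.png"),sep="\n")
g=t["image"][205:250,315:370].min(2)
c=max(cv2.findContours((g>185).astype(np.uint8),cv2.RETR_EXTERNAL,cv2.CHAIN_APPROX_NONE)[0],key=lambda c:cv2.boundingRect(c)[2])
P=np.array([onplane(t,p[0]+[315,205],.003)[:2] for p in c],np.float32);print("ring",cv2.minAreaRect(P),cv2.minEnclosingCircle(P))
E
```

```text
time: 22.8
ee_pos: [0.6325, -0.1783, 0.222]
tcp_rot: [0.708, 0.706, -0.001, -0.001]
ft_force: [-0.4, 0.5, 0.2]
width: 0.0852
gripper_force: 0.0
[ 0.6330341  -0.17638757  0.22259201] [-2.90004203e-01  5.04002007e-01  1.57559147e+00  4.01561901e-04
  1.06424467e+00 -2.90305075e-01]
60
[([34, 31, 35, 37, 1006], array([323. , 198.7]), array([ 0.6335, -0.1777,  0.1   ])), ([21, 60, 15, 14, 162], array([300. , 214.3]), array([ 0.6159, -0.19  ,  0.1   ])), ([0, 62, 100, 38, 1843], array([321.5, 199.5]), array([ 0.6324, -0.1783,  0.1   ]))]
(272, 148)
75
[([34, 29, 35, 39, 1055], array([323. , 198.7]), array([ 0.6335, -0.1777,  0.1   ])), ([83, 34, 15, 15, 171], array([362. , 189.3]), array([ 0.6627, -0.1704,  0.1   ])), ([21, 59, 15, 15, 173], array([300. , 214.3]), array([ 0.6159, -0.19  ,  0.1   ])), ([0, 62, 100, 38, 1873], array([321.5, 199.5]), array([ 0.6324, -0.1783,  0.1   ]))]
(272, 148)
90
[([27, 0, 16, 8, 96], array([306.5, 147.8]), array([ 0.6216, -0.1393,  0.1   ])), ([0, 16, 27, 15, 259], array([285. , 165.5]), array([ 0.6056, -0.1522,  0.1   ])), ([0, 29, 100, 71, 4947], array([321.5, 199.5]), array([ 0.6324, -0.1783,  0.1   ]))]
(272, 148)
ring ((0.4836604595184326, -0.030124962329864502), (0.08330446481704712, 0.10960196703672409), 74.07087707519531) ((0.480739563703537, -0.0422467440366745), 0.05550936236977577)
```

View pics/k3.png

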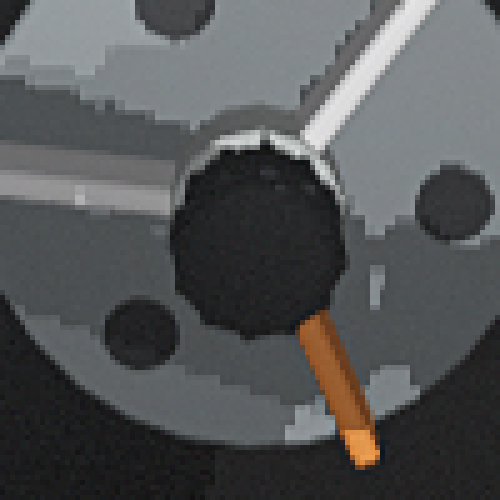

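The crop shows the spare's knob centred at (323,199) px, i.e. (0.6335, -0.1777), which is under the TCP. The ring has radius 55.5 mm (as given) and its centre is at (0.481, -0.042). I grip and lift.

```bash
python3 -m pendant '[[[0,0,0],[-0.001,0,0.04],100],[[0,0,0],[0,0,0.04],60],[[0,0,0],[0,0,0.034],60],[[0,0,0],[0,0,0],60],[[0,0,0],[0,0,0],0],[[0,0,0],[0,0,0],0],[[0,0,0],[0,0,0],0],[[0,0,0],[0,0,0],0],[[0,0,0],[0,0,0],0]]';  python3 -m pendant '[[[0,0,0],[0,0,-0.01],0],[[0,0,0],[0,0,-0.01],0],[[0,0,0],[0,0,-0.03],0],[[0,0,0],[0,0,-0.04],0],[[0,0,0],[0,0,-0.04],0],[[0,0,0],[0,0,-0.01],0],[[0,0,0],[0,0,0],0],[[0,0,0],[0,0,0],0],[[0,0,0],[0,0,0],0]]'; python3 -c "
from workcell import bot
print(bot.observe()['ee_pos'])"
```

```text
time: 23.8
ee_pos: [0.6345, -0.1783, 0.1119]
tcp_rot: [0.707, 0.707, 0.001, 0.001]
ft_force: [-2.2, 3.4, 7.6]
width: 0.0229
gripper_force: 59.5
time: 24.7
ee_pos: [0.632, -0.1781, 0.2469]
tcp_rot: [0.707, 0.707, -0.001, -0.002]
ft_force: [-0.5, -0.4, -6.9]
width: 0.0229
gripper_force: 60.2
[ 0.63203025 -0.17806758  0.24692933]
```

```bash
python3 -m pendant '[[[0,0,0],[0.011,-0.012,0],0],[[0,0,0],[0.0228,-0.0256,0],0],[[0,0,0],[0.0228,-0.0256,0],0],[[0,0,0],[0.0228,-0.0256,0],0],[[0,0,0],[0.0228,-0.0256,0],0],[[0,0,0],[0.0228,-0.0256,0],0],[[0,0,0],[0.0115,-0.012,0],0],[[0,0,0],[0,0,0],0],[[0,0,0],[0,0,0],0],[[0,0,0],[0,0,0],0]]'; python3 -m pendant '[[[0,0,0],[0,0,0.04],0],[[0,0,0],[0,0,0.04],0],[[0,0,0],[0,0,0.03],0],[[0,0,0],[0,0,0.012],0],[[0,0,0],[0,0,0.005],0],[[0,0,0],[0,0,0.002],0],[[0,0,0],[0,0,0],0],[[0,0,0],[0,0,0],0]]';python3 - <<'E'
from h import *
w=bot.get_image("wrist");cv2.imwrite("pics/w4.png",w["image"][:,:,::-1])
print(bot.observe()["ee_pos"],bot.observe()["ft_force"])
E
```

```text
time: 25.7
ee_pos: [0.4825, -0.0424, 0.2496]
tcp_rot: [0.707, 0.707, 0.0, 0.0]
ft_force: [-0.2, -0.6, -6.3]
width: 0.0229
gripper_force: 60.2
time: 26.5
ee_pos: [0.4826, -0.0421, 0.122]
tcp_rot: [0.707, 0.707, 0.001, 0.001]
ft_force: [-0.4, 0.3, -6.7]
width: 0.0228
gripper_force: 60.3
[ 0.48250305 -0.04201812  0.12197964] [-0.2872041  -0.37904961 -6.39571058]
```

```bash
python3 -m pendant '[[[0,0,0],[0,-0.001,0.003],0],[[0,0,0],[0,0,0.002],0],[[0,0,0],[0,0,0.001],0],[[0,0,0],[0,0,0],0],[[0,0,0],[0,0,0],0]]'; python3 -m pendant '[[[0,0,0],[0,0,0.001],0],[[0,0,0],[0,0,0],0]]'
```

```text
time: 27.05
ee_pos: [0.4804, -0.0419, 0.1151]
tcp_rot: [0.707, 0.707, -0.0, -0.0]
ft_force: [-2.2, -0.4, 2.2]
width: 0.0228
gripper_force: 61.1
time: 27.25
ee_pos: [0.4805, -0.0419, 0.1149]
tcp_rot: [0.707, 0.707, -0.0, -0.0]
ft_force: [-6.6, 1.3, 14.5]
width: 0.0229
gripper_force: 62.6
```

Contact is at z 0.115 as expected. I relieve the pressure, release, lift clear and check.

```bash
python3 -m pendant '[[[0,0,0],[0,0,-0.002],0],[[0,0,0],[0,0,0],0],[[0,0,0],[0,0,0],60],[[0,0,0],[0,0,0],60],[[0,0,0],[0,0,0],70],[[0,0,0],[0,0,-0.04],100],[[0,0,0],[0,0,-0.05],100],[[0,0,0],[0,0,-0.05],100],[[0,0,0],[0,0,-0.03],100]]' && python3 -m pendant '[[[0,0,0],[-0.045,0,0],100],[[0,0,0],[-0.045,0,0],100],[[0,0,0],[-0.045,0,0],100],[[0,0,0],[-0.045,0,0],100],[[0,0,0],[-0.045,0,0],100],[[0,0,0],[-0.045,0,0],100],[[0,0,0],[-0.045,0,0],100],[[0,0,0],[0,0,0],100],[[0,0,0],[0,0,0],100]]'
python3 - <<'E'
from h import *
t=bot.get_image("top");print(bot.observe()["time"],bot.observe()["ee_pos"])
cv2.imwrite("pics/t9.png",cv2.resize(t["image"][125:275,155:425,::-1],(792,440),interpolation=cv2.INTER_CUBIC))
E
```

```text
time: 28.15
ee_pos: [0.4818, -0.0421, 0.2898]
tcp_rot: [0.707, 0.707, 0.002, 0.002]
ft_force: [0.8, 0.3, -0.4]
width: 0.0854
gripper_force: 0.0
time: 29.05
ee_pos: [0.4801, -0.3577, 0.2854]
tcp_rot: [0.708, 0.706, 0.0, -0.0]
ft_force: [-0.5, 0.1, -0.3]
width: 0.0856
gripper_force: 0.0
29.1 [ 0.48015677 -0.35667251  0.28546546]
```

View pics/t9.png

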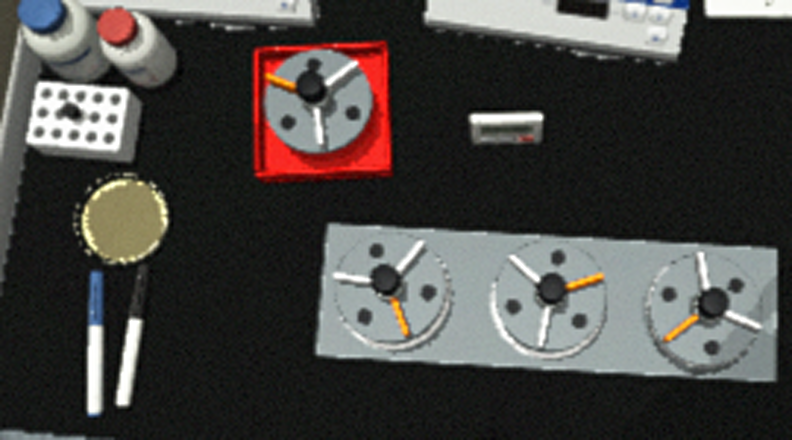

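The final view shows b upright in the tray at (312,90), the spare on the middle ring at (552,289), and a and c on their rings at (385,281) and (713,303). The dish, markers and timer are where they were, and the gripper is clear.

```bash
python3 -c "
from workcell import bot
print(bot.hand_in())"
```

```text
the job is handed in; nothing more can be done
None
```

The job is handed in: I spun the rotors left to right and the middle one (unit_b) was the one that binds; it now stands in the red tray with the spare on its station, and the two good units are still on theirs, the right-hand one about 8 mm off its ring's centre (about 3 mm of that from my spin).

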